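Lay the caddy lid rim-down in its bay and snug the scoop divider up to it

TASK

On the whisk shelf, first slide the scoop divider clear of the bay in front of the deep-rimmed caddy lid that stands on edge. Then lay that lid down into the bay with its rim down and its closed face up, fully home and flat on the bay floor, and finally slide the divider back, gently, until it presses the lid snug against the bay's end wall, and leave it there. Leave the thin flat lid standing and the other things where they are.

Things in the scene. Friction and masses are not known exactly. Their poses are not given: they have to be found in the camera images.
- shelf: low pine board, fixed in a run. Frame: origin on the table under the middle of the ledge's front edge; x away from the robot, y left, z up. Ledge: x -70 to 0, y -130 to 130 mm, top 16 mm high. Before it a sunken trough: x 0 to 72, y -85 to 85, floor 8 high; its end walls, far wall and the decks beyond (to x 150, y +-130) are 24 high. The divider parts it in a left and a right bay.
- bay_left (a point): middle of the left end wall's foot: shelf x 36, y 85, z 8 mm; axes as the shelf's
- bay_right (a point): middle of the right end wall's foot: shelf x 36, y -85, z 8 mm; axes as the shelf's
- divider: pine divider sliding in the trough along the shelf's y, up to 34 mm each way, friction 1.5 N. Origin and axes are the shelf's shifted by the slide. In its frame: block x 1 to 71, y -28 to 28, z 9 to 34 mm (fills the trough's length); on it a grip tab x 10 to 60, y -10 to 10, z 34 to 66; beyond (x 71 to 138) a slotted holder with three upright bamboo scoops, to 127 mm high.
- divider_tab (a point): middle of the top of the divider's grip tab (x 35, y 0, z 66 mm in the divider's frame); axes as the shelf's
- rim_lid: square aluminium cap 66 x 66 x 20 mm, wall 3: closed face one side, open rim the other. Starts on edge on the ledge before the left or right bay, rim towards the bay. Origin: middle of the 66 x 20 mm edge it stands on; own z up the standing lid (to 66), y across (-33 to 33), x out of the open rim (closed face x = -10, rim x = 10 mm). Lying rim-down, own x points straight down. About 75 g.
- flat_lid: plain flat aluminium lid 12 thick, 66 wide, 62 mm tall, standing on edge on the ledge before the other bay; origin in the middle of the edge it stands on, z up, x its thickness
- tin: small closed steel tin, 28 mm wide, 36 high, on the left deck of the shelf; origin under its base
- cup: small tan cup, 34 mm wide, 32 high, on the right deck of the shelf; origin under its base
- bowl: tan stoneware bowl, 120 mm wide, 75 high, on the table; origin under its base
- whisk: bamboo whisk standing on a green glazed shaper, 60 mm wide, 150 high, one piece; origin under its base
- caddy: fixed square aluminium caddy 64 x 64 x 85 mm with a push button on top; origin under its base
- beaker: white cup, 72 mm wide, 80 high; origin under its base
Not all that is in view belongs to the job. Leave any brown or red look-alike of the rim_lid alone.

How it is judged:
By the outcome, as a careful person would: the job done as asked, in the order asked, and still so for the second after the job is handed in, with the robot touching nothing.
It also fails if it takes over 72 s, if anything falls off the work surface, if the arm or the gripper's body presses on something with over 40 N, if the wrist force passes 120 N, or if a joint passes its speed limit or range.

ROBOT

A 6-joint arm with a two-finger parallel gripper is mounted at the origin on the work surface. World frame = base frame: x ahead of the robot, y to its left, z up, the work surface at z = 0. Lengths are in m, angles in rad, forces in N, time in s.
With the tool pointing down it reaches from about 0.35 to 0.775 m from the base axis. Payload 7.3 kg.
Tool frame: the origin (TCP) lies on the front face of the gripper's body, between the roots of the fingers; the fingertips stand ahead of it and the grasp point (between the pads) lies 47 mm ahead of it (finger_overhang is the z of the fingertips in the tool frame, in m); z points along the fingers, y is the line along which they close (so a half turn about z gives the same grasp; the last joint's range is limited). The gripper opens to 92 mm and grips with 3 to 60 N. Pads are 19 mm wide; open, the fingers measure 130 mm over their backs; the gripper's body (75 mm by 190 mm) begins 47 mm behind the grasp point.
Start: joints at [-0.146, 0.342, 1.524, -0, 1.275, -0.146], TCP at [0.525, 0, 0.292] pointing down, gripper open.
Joint ranges: [-2.53, 2.53], [-0.77, 2.02], [0.04, 2.7], [-1, 4.14], [0.28, 2.66], [-3.11, 3.11]. Speed limits (rad/s): [2.57, 2.57, 3.14, 3.14, 3.14, 3.14].

INTERFACE

Orientations are given as [roll, pitch, yaw] about the fixed x, y, z axes, in that order (R = Rz(yaw) Ry(pitch) Rx(roll)).
In Python, from cell import * gives the robot as it stands. The module is installed in compiled form; this text tells all that it offers.
- The arm moves only by the tool arm_command, never from a script. Its argument "series" is a list of rows, each an object of numbers: "x", "y", "z": the shift along the tool's x, y, z in mm; "rx", "ry", "rz": the turn, a rotation vector about the tool's x, y, z in degrees. A call has 1 to 20 rows; each row is the pose to reach, as a shift and turn from the pose commanded when the call began, along the tool's axes at that moment; what a row does not reach only later rows make up. A row lasts 1/10 s, in which the tool goes at most 50 mm and 8.59 degrees, less where a joint would pass 70% of its speed; a pose out of reach is approached as far as the arm can. A call with a gripper value outside its range is refused whole. "hand" is the finger opening in mm, from 0 to 91.8, set as the call begins (left out, the last holds). The fingers move at their own pace and stop on an object; "squeeze" is the grip in N (left out, the last holds). Time passes only in rows, so rows that repeat a pose let the fingers close. It gives the time, the measured TCP pose, the force, the opening and the grip force at its end, in the units of the state.
- observe(): the state, without advancing time (a new reading comes with each control period).
- read_camera(name): name is "scene" or "side" or "wrist"; returns a dict with "pixels" (384x512x3 uint8, blue, green, red), "K" (3x3 intrinsics, pixels), "rvec" (rotation vector, rad) and "tvec" (3), from world to camera coordinates, as OpenCV has them. Camera axes: x right, y down, z forward; pixel columns grow to the right and rows downward; lengths in m; the calibration is good to about 2 mm. The wrist camera is an equidistant fisheye: a pixel r from the principal point sees the ray r / f radians off the axis. A picture is of the moment at which its call begins. There is no depth.
- hand_in(): hands the job in; it is judged then, once.
Trained networks look in a picture, given as the dict that the camera call returned (one of the last four; its "shot" number tells which), for a name from the list of things; names that differ only in an ending like _2 or _b are one class to them, and where a whole thing is asked for, a point or a joint stands for the part that bears it (a point fixed in the world has none). Each returns a list of dicts, best first, with "confidence" (0 to 1); they miss things now and then, are a little off and sometimes report something else, mostly with a low value. They report only what shows in the picture. A call takes as long as a camera call. They do not tell look-alikes from the thing itself.
- boxes_of(picture, query): "point" ([x, y, z] in m, in world coordinates, good to about 4 mm: the middle of the surface that is visible of it).
- trace(picture, query): "pixels" (384x512 bool, what is visible of it).
- mark_of(picture, query): "point" ([x, y, z] in m, in world coordinates, good to about 4 mm: a listed point, or the origin of a listed thing).
The state is a dict: "time": time; "qpos": joint angles; "qvel": joint speeds; "joint_efforts": joint torques, N m; "tool_pos": TCP position; "tool_rot": TCP orientation; "contact_force": force on the tool from outside, world axes, zero at the start; "torque": the same for the moment, N m; "opening": finger opening in m; "grip_force": force on a finger pad.
Only numpy, scipy, OpenCV 4.12 (cv2) and the standard library are available. Lean on these libraries where they do the work, as an engineer would, in place of code of your own. Each camera call takes 0.05 s, during which the arm holds its last target. There are 200 camera calls.

## Working session

There is one attempt and no reset: what is moved stays moved. The work goes in short steps, Python scripts to look and compute and a tool call to move; the robot and the scene stay as the last step left them, time stands still between calls to the robot, and variables do not carry over. Pictures are saved under pics/ and viewed, at most 10 in all, crops included, and the job is handed in when it is done.

Besides the shell and the picture viewer there is one more tool, called after "Request:" as name(argument=value, ...), one argument or row to a line, values as JSON. arm_command: Moves the arm, as the interface text tells. Its arguments: {"type":"object","properties":{"series":{"type":"array"},"hand":{"type":"number"},"squeeze":{"type":"number"}},"required":["series"]}

```bash
mkdir -p pics; cat > h.py <<'E'
from cell import *
import numpy as np, cv2
E
python3 - <<'E'
from h import *
s=observe(); print(s['time'],s['tool_pos'],s['tool_rot'],s['opening'])
ims=[]
for c in ["scene","side"]:
    p=read_camera(c); cv2.imwrite(f'pics/{c}0.png',p['pixels']); 
    for q in ["shelf","bay_left","bay_right","divider_tab","divider","rim_lid","flat_lid","tin","cup"]:
        for r in mark_of(p,q)[:2]: print(c,q,np.round(np.array(r['point'])*1000),round(r['confidence'],2))
E
```

```text
0.0 [5.24702788e-01 6.64167126e-05 2.91547730e-01] [-3.14007963e+00 -1.97683262e-04  1.57079376e+00] 0.09149380248834366
scene shelf [ 494. -124.   -3.] 0.96
scene bay_left [516. -37.   4.] 0.67
scene bay_left [ 492. -135.   -2.] 0.35
scene bay_right [ 542. -203.    5.] 0.89
scene bay_right [488. 413.  -0.] 0.47
scene divider_tab [ 530. -128.   64.] 0.65
scene divider [ 494. -132.    1.] 0.58
scene rim_lid [ 488. -178.   16.] 0.96
scene rim_lid [ 330. -170.   -3.] 0.95
scene flat_lid [469. -81.  15.] 0.73
scene tin [582.  -4.  23.] 0.43
scene cup [ 618. -212.   22.] 0.61
side shelf [ 494. -125.    0.] 0.94
side shelf [ 526. -128.   61.] 0.43
side bay_left [515. -39.  10.] 0.8
side bay_right [ 540. -206.    7.] 0.6
side divider_tab [ 526. -126.   64.] 0.81
side divider [ 494. -131.    2.] 0.94
side rim_lid [ 333. -170.    0.] 0.79
side rim_lid [ 406. -343.   -5.] 0.65
side flat_lid [470. -80.  16.] 0.48
side flat_lid [ 613. -215.   28.] 0.21
side tin [582.  -0.  25.] 0.41
side cup [ 614. -213.   28.] 0.62
side cup [ 525. -127.   60.] 0.41
```

```bash
python3 - <<'E'
import cv2,numpy as np
a=cv2.imread('pics/scene0.png');b=cv2.imread('pics/side0.png')
cv2.imwrite('pics/s0.png',cv2.resize(a,(800,600)));cv2.imwrite('pics/d0.png',cv2.resize(b,(800,600)))
E
```

```text
(no output)
```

View pics/s0.png

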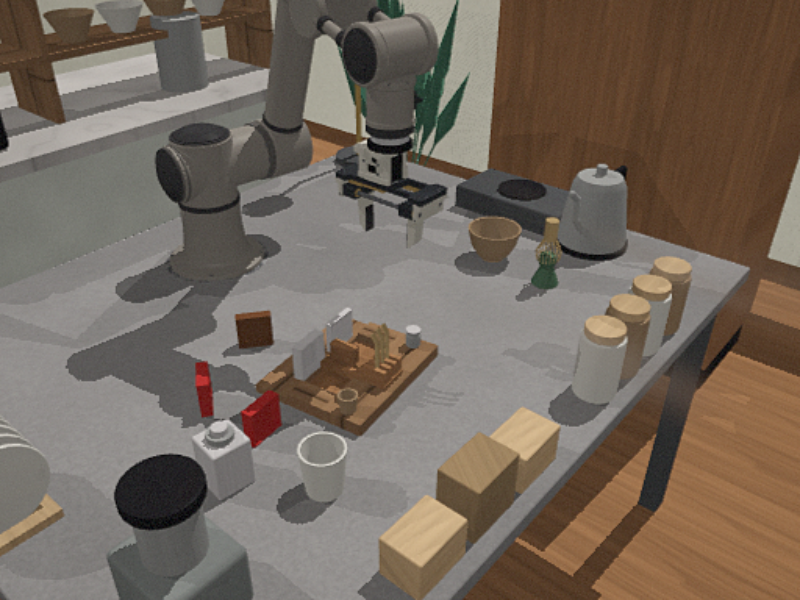

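View pics/d0.png

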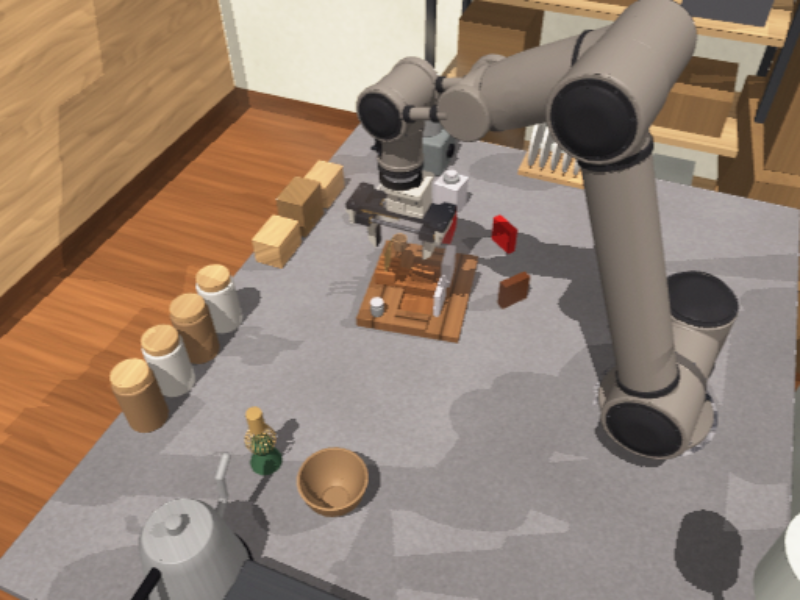

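The rim lid is the grey one before the right bay (scene px ~308,353; side ~447,262). The flat lid is at ~340,325. The brown and red ones are decoys. I'll move over the shelf next and measure from there.

Request:
arm_command(
  series=[
    {"x":-125,"y":-40,"z":20,"rz":81},
    {"x":-125,"y":-40,"z":20,"rz":81},
    {"x":-125,"y":-40,"z":20,"rz":81},
    {"x":-125,"y":-40,"z":20,"rz":81},
    {"x":-125,"y":-40,"z":20,"rz":81},
    {"x":-125,"y":-40,"z":20,"rz":81},
    {"x":-125,"y":-40,"z":20,"rz":81},
    {"x":-125,"y":-40,"z":20,"rz":81},
    {"x":-125,"y":-40,"z":20,"rz":81},
    {"x":-125,"y":-40,"z":20,"rz":81},
    {"x":-125,"y":-40,"z":20,"rz":81},
    {"x":-125,"y":-40,"z":20,"rz":81},
  ],
)

```text
invalid input
```

```bash
python3 - <<'E'
from h import *
print({k:np.round(v,3) for k,v in observe().items() if k in('time','tool_pos','tool_rot','qpos')})
import cell; print([n for n in dir(cell) if not n.startswith('_')], globals().get('finger_overhang'))
for c in ["wrist","scene","side"]:
    p=read_camera(c); cv2.imwrite(f'pics/{c}1.png',p['pixels'])
    if c=='wrist': cv2.imwrite('pics/w1.png',cv2.resize(p['pixels'],(800,600)))
    for q in ["shelf","bay_left","bay_right","divider_tab","divider","rim_lid","flat_lid","tin","cup"]:
        for r in mark_of(p,q)[:2]: print(c,q,np.round(np.array(r['point'])*1000),round(r['confidence'],2))
E
```

```text
{'time': np.float64(1.0), 'qpos': array([-0.146,  0.342,  1.524, -0.   ,  1.275, -0.146]), 'tool_pos': array([0.525, 0.   , 0.292]), 'tool_rot': array([3.141, 0.   , 1.571])}
['IKError', 'boxes_of', 'finger_overhang', 'hand_in', 'mark_of', 'observe', 'read_camera', 'trace'] 0.0655
wrist shelf [ 488. -125.    0.] 0.95
wrist bay_left [515. -37.  10.] 0.65
wrist bay_left [ 486. -172.   18.] 0.32
wrist bay_right [ 541. -207.   12.] 0.56
wrist divider_tab [ 529. -125.   64.] 0.65
wrist divider [ 492. -135.   -0.] 0.73
wrist rim_lid [ 484. -171.   17.] 0.66
wrist rim_lid [ 538. -207.   13.] 0.26
wrist flat_lid [469. -85.  17.] 0.56
wrist tin [582.  -6.  24.] 0.61
scene shelf [ 492. -123.    2.] 0.57
scene bay_left [515. -37.   8.] 0.96
scene bay_left [486. 410.   6.] 0.49
scene bay_right [ 541. -206.    4.] 0.9
scene divider_tab [ 531. -123.   62.] 0.58
scene divider [ 493. -134.   -1.] 0.61
scene rim_lid [ 334. -173.   -3.] 0.97
scene rim_lid [ 491. -176.   18.] 0.89
scene flat_lid [466. -83.  14.] 0.84
scene tin [584.  -8.  24.] 0.52
scene cup [ 619. -210.   22.] 0.59
scene cup [469. -82.  14.] 0.3
side shelf [ 494. -124.   -1.] 0.61
side bay_left [517. -36.   7.] 0.82
side bay_left [ 697. -347.   -3.] 0.49
side bay_right [ 540. -206.    6.] 0.74
side bay_right [ 576. -433.   -5.] 0.59
side divider_tab [ 523. -126.   64.] 0.76
side divider [ 494. -132.   -2.] 0.89
side rim_lid [ 332. -172.    0.] 0.82
side rim_lid [ 408. -345.   -3.] 0.76
side flat_lid [ 575. -432.   -1.] 0.56
side flat_lid [471. -80.  18.] 0.44
side tin [582.  -4.  22.] 0.47
side tin [ 577. -430.   -2.] 0.36
side cup [ 615. -214.   28.] 0.41
```

View pics/w1.png

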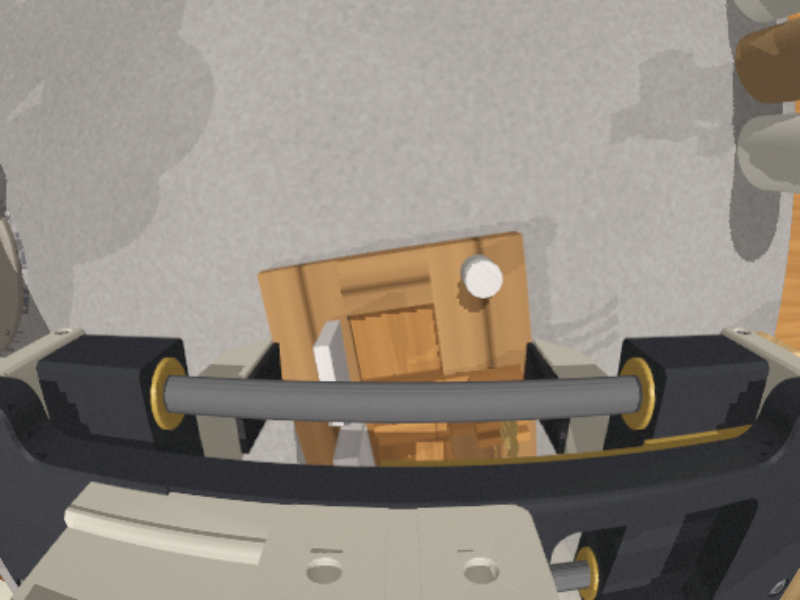

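The wrist view shows the shelf with the flat lid at ~330,350 and the rim lid at ~350,440. The call was refused, so I'll give all six fields in every row.

Request:
arm_command(
  series=[
    {"x":-125,"y":-40,"z":20,"rx":0,"ry":0,"rz":81},
    {"x":-125,"y":-40,"z":20,"rx":0,"ry":0,"rz":81},
    {"x":-125,"y":-40,"z":20,"rx":0,"ry":0,"rz":81},
    {"x":-125,"y":-40,"z":20,"rx":0,"ry":0,"rz":81},
    {"x":-125,"y":-40,"z":20,"rx":0,"ry":0,"rz":81},
    {"x":-125,"y":-40,"z":20,"rx":0,"ry":0,"rz":81},
    {"x":-125,"y":-40,"z":20,"rx":0,"ry":0,"rz":81},
    {"x":-125,"y":-40,"z":20,"rx":0,"ry":0,"rz":81},
    {"x":-125,"y":-40,"z":20,"rx":0,"ry":0,"rz":81},
    {"x":-125,"y":-40,"z":20,"rx":0,"ry":0,"rz":81},
    {"x":-125,"y":-40,"z":20,"rx":0,"ry":0,"rz":81},
    {"x":-125,"y":-40,"z":20,"rx":0,"ry":0,"rz":81},
  ],
)

```text
time: 3.7
tool_pos: [0.485, -0.125, 0.2723]
tool_rot: [3.142, -0.0, 0.159]
contact_force: [-0.3, -0.4, 0.5]
opening: 0.0916
grip_force: 0.0
```

```bash
cat >> h.py <<'E'
O=np.array([492.7,-125.5]); Y=np.radians(8.54)
R2=np.array([[np.cos(Y),-np.sin(Y)],[np.sin(Y),np.cos(Y)]])
def sh(p): # world m -> shelf mm
    p=np.array(p)*1000; return np.round(np.r_[R2.T@(p[:2]-O),p[2]],1)
E
python3 - <<'E'
from h import *
q=observe(); print(np.round(q['qpos'],3), sh(q['tool_pos']))
for c in ["wrist","scene","side"]:
    p=read_camera(c)
    if c=='wrist': cv2.imwrite('pics/w2.png',cv2.resize(p['pixels'],(800,600)))
    for q in ["bay_left","bay_right","divider_tab","divider","rim_lid","flat_lid","cup"]:
        for f in (mark_of,boxes_of):
            if f is boxes_of and 'lid' not in q: continue
            for r in f(p,q)[:2]:
                s=sh(r['point'])
                if abs(s[0])<150 and abs(s[1])<150:print(c,f.__name__,q,s,np.round(np.array(r['point'])*1000),round(r['confidence'],2))
E
```

```text
[-0.405  0.316  1.621  0.     1.205  1.006] [ -7.5   1.7 272.3]
wrist call bay_left [35.6 84.9  8.5] [515. -36.   8.] 0.75
wrist call bay_right [ 33.3 -86.5  12.2] [ 538. -206.   12.] 0.91
wrist call divider_tab [36.2 -5.9 60.9] [ 529. -126.   61.] 0.62
wrist call divider [-3.3 -6.9  1.2] [ 490. -133.    1.] 0.81
wrist call divider [-4.1 -0.1  1.2] [ 489. -126.    1.] 0.5
wrist call rim_lid [-16.1 -44.7  15.3] [ 483. -172.   15.] 0.71
wrist call rim_lid [-13.2 -44.   84.7] [ 486. -171.   85.] 0.9
wrist call flat_lid [-15.8  47.5  15.2] [470. -81.  15.] 0.89
wrist call flat_lid [-13.2  44.8  76.6] [473. -83.  77.] 0.86
wrist call cup [ 108.  -103.    23.9] [ 615. -211.   24.] 0.79
scene call bay_left [37.6 83.   5.2] [518. -38.   5.] 0.59
scene call bay_right [ 38.3 -83.5   7.2] [ 543. -202.    7.] 0.82
scene call divider_tab [34.9 -5.7 60.5] [ 528. -126.   60.] 0.72
scene call divider [-0.8 -5.5 -2.9] [ 493. -131.   -3.] 0.94
scene call rim_lid [-11.4 -48.8  49.1] [ 489. -175.   49.] 0.66
scene call flat_lid [-18.7  46.6  16.5] [467. -82.  16.] 0.71
scene call flat_lid [-13.4  45.   60.1] [473. -83.  60.] 0.74
scene call cup [ 110.5 -103.2   22. ] [ 617. -211.   22.] 0.54
side call bay_left [37.9 84.1  8.2] [518. -37.   8.] 0.56
side call bay_right [ 35.  -85.6   3.6] [ 540. -205.    4.] 0.75
side call bay_right [-2.1 -9.2  0.4] [ 492. -135.    0.] 0.57
side call divider_tab [31.8 -7.  63. ] [ 525. -128.   63.] 0.72
side call divider [-0.3 -7.3  3.5] [ 494. -133.    4.] 0.7
side call flat_lid [-14.7  48.2  17.7] [471. -80.  18.] 0.66
side call cup [ 107.9 -106.6   26. ] [ 615. -215.   26.] 0.59
```

View pics/w2.png

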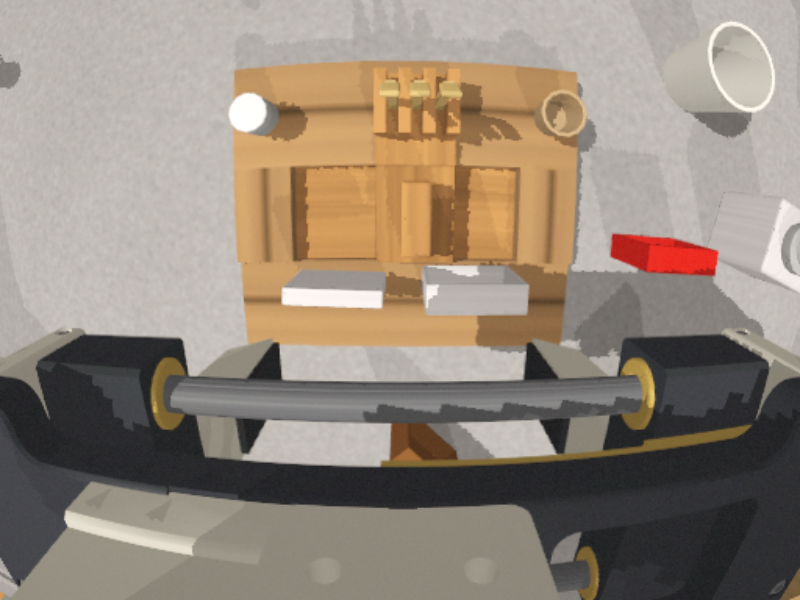

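Request:
arm_command(
  hand=50,
  squeeze=15,
  series=[
    {"x":25,"y":8,"z":40,"rx":0,"ry":0,"rz":0},
    {"x":25,"y":8,"z":80,"rx":0,"ry":0,"rz":0},
    {"x":25,"y":8,"z":110,"rx":0,"ry":0,"rz":0},
    {"x":25,"y":8,"z":130,"rx":0,"ry":0,"rz":0},
    {"x":25,"y":8,"z":145,"rx":0,"ry":0,"rz":0},
    {"x":25,"y":8,"z":155,"rx":0,"ry":0,"rz":0},
    {"x":25,"y":8,"z":163,"rx":0,"ry":0,"rz":0},
    {"x":25,"y":8,"z":165,"rx":0,"ry":0,"rz":0},
    {"x":25,"y":8,"z":165,"rx":0,"ry":0,"rz":0},
  ],
)

```text
time: 6.1
tool_pos: [0.5111, -0.129, 0.1075]
tool_rot: [3.141, -0.0, 0.157]
contact_force: [0.1, 0.2, 0.1]
opening: 0.0497
grip_force: 0.0
```

Request:
arm_command(
  hand=10,
  series=[
    {"x":0,"y":0,"z":0,"rx":0,"ry":0,"rz":0},
    {"x":0,"y":0,"z":0,"rx":0,"ry":0,"rz":0},
    {"x":0,"y":0,"z":0,"rx":0,"ry":0,"rz":0},
    {"x":0,"y":0,"z":0,"rx":0,"ry":0,"rz":0},
    {"x":0,"y":0,"z":0,"rx":0,"ry":0,"rz":0},
    {"x":0,"y":0,"z":0,"rx":0,"ry":0,"rz":0},
    {"x":0,"y":0,"z":0,"rx":0,"ry":0,"rz":0},
  ],
)

```text
time: 6.8
tool_pos: [0.5111, -0.1291, 0.1075]
tool_rot: [3.141, -0.0, 0.157]
contact_force: [-0.2, 0.0, 3.2]
opening: 0.0199
grip_force: 15.0
```

Request:
arm_command(
  series=[
    {"x":0,"y":-4,"z":0,"rx":0,"ry":0,"rz":0},
    {"x":0,"y":-9,"z":0,"rx":0,"ry":0,"rz":0},
    {"x":0,"y":-15,"z":0,"rx":0,"ry":0,"rz":0},
    {"x":0,"y":-21,"z":0,"rx":0,"ry":0,"rz":0},
    {"x":0,"y":-27,"z":0,"rx":0,"ry":0,"rz":0},
    {"x":0,"y":-32,"z":0,"rx":0,"ry":0,"rz":0},
    {"x":0,"y":-36,"z":0,"rx":0,"ry":0,"rz":0},
    {"x":0,"y":-38,"z":0,"rx":0,"ry":0,"rz":0},
    {"x":0,"y":-38,"z":0,"rx":0,"ry":0,"rz":0},
  ],
)

```text
time: 7.7
tool_pos: [0.5051, -0.0905, 0.1075]
tool_rot: [-3.141, -0.001, 0.158]
contact_force: [-0.0, 0.3, 4.9]
opening: 0.0199
grip_force: 15.0
```

Request:
arm_command(
  hand=44,
  series=[
    {"x":0,"y":0,"z":0,"rx":0,"ry":0,"rz":0},
    {"x":0,"y":0,"z":0,"rx":0,"ry":0,"rz":0},
    {"x":0,"y":0,"z":0,"rx":0,"ry":0,"rz":0},
    {"x":0,"y":0,"z":0,"rx":0,"ry":0,"rz":0},
    {"x":0,"y":0,"z":-30,"rx":0,"ry":0,"rz":0},
    {"x":-40,"y":0,"z":-80,"rx":0,"ry":0,"rz":0},
    {"x":-80,"y":20,"z":-130,"rx":0,"ry":0,"rz":0},
    {"x":-110,"y":40,"z":-165,"rx":0,"ry":0,"rz":0},
    {"x":-120,"y":60,"z":-165,"rx":0,"ry":0,"rz":0},
    {"x":-120,"y":80,"z":-165,"rx":0,"ry":0,"rz":0},
    {"x":-120,"y":80,"z":-165,"rx":0,"ry":0,"rz":0},
  ],
)

```text
time: 8.8
tool_pos: [0.399, -0.1914, 0.2731]
tool_rot: [3.139, -0.002, 0.154]
contact_force: [0.2, 0.7, -0.2]
opening: 0.0442
grip_force: 0.0
```

```bash
python3 - <<'E'
from h import *
q=observe(); print(np.round(q['qpos'],3), sh(q['tool_pos']))
for c in ["wrist","scene","side"]:
    p=read_camera(c)
    if c=='wrist':
        cv2.imwrite('pics/w3.png',cv2.resize(p['pixels'],(800,600))); np.savez('w3.npz',**{k:p[k] for k in('pixels','K','rvec','tvec')})
        print(p['K'],p['tvec'], -cv2.Rodrigues(p['rvec'])[0].T@p['tvec'])
    for q in ["bay_left","bay_right","divider_tab","rim_lid","flat_lid"]:
        for f in (mark_of,boxes_of):
            if f is boxes_of and 'rim' not in q: continue
            for r in f(p,q)[:2]:
                s=sh(r['point'])
                if abs(s[0])<150 and abs(s[1])<150:print(c,f.__name__,q,s,round(r['confidence'],2))
E
```

```text
[-0.621  0.208  1.768 -0.     1.162  0.797] [-102.5  -51.2  273.1]
[[297.31863964   0.         257.3320803 ]
 [  0.         297.31863964 190.42541033]
 [  0.           0.           1.        ]] [-0.2507219   0.3268857   0.46255997] [ 0.46592823 -0.18067615  0.36598425]
wrist call bay_left [36.7 85.1 10.6] 0.74
wrist call bay_right [ 37.4 -87.1   8.4] 0.85
wrist call divider_tab [35.9 31.  66.5] 0.75
wrist call rim_lid [-17.7 -44.9  16.7] 0.89
wrist call rim_lid [-15.3 -42.2  82.2] 0.8
wrist call flat_lid [-18.7  46.2  15.5] 0.77
scene call bay_left [35.2 81.5  5.2] 0.73
scene call bay_right [ 34.5 -86.4   7.6] 0.89
scene call divider_tab [32.6 35.3 63.1] 0.71
scene call rim_lid [ -9.8 -48.6  47.2] 0.79
scene call flat_lid [-20.5  47.4  14.4] 0.65
side call bay_left [32.6 83.7  6.7] 0.7
side call bay_right [ 35.9 -87.5   6.3] 0.58
side call divider_tab [31.8 32.9 59.2] 0.8
side call divider_tab [ 1.5 33.7 -0.2] 0.69
side call rim_lid [-13.2 -49.6  18.6] 0.74
side call rim_lid [-19.6 -30.9  79.8] 0.69
side call flat_lid [-14.   48.2  17.4] 0.62
```

View pics/w3.png

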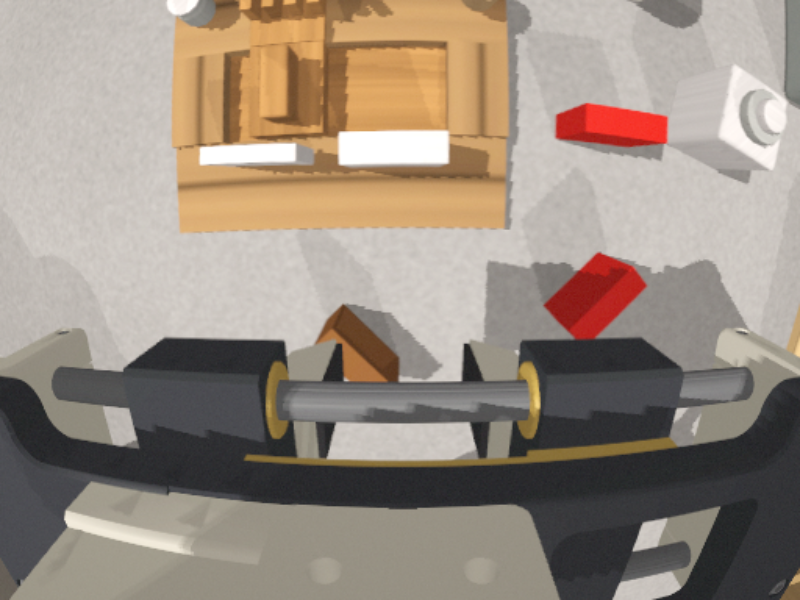

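The divider is at about +32, so the right bay is clear. The rim lid's top face spans px (339–448, 131–163). I'll refine from those pixels.

```bash
python3 - <<'E'
from h import *
d=np.load('w3.npz'); K=d['K'];R=cv2.Rodrigues(d['rvec'])[0];C=-R.T@d['tvec']
def at(u,v,z):
    u,v=u*.64,v*.64
    a=np.array([(u-K[0,2])/K[0,0],(v-K[1,2])/K[1,1]]);r=np.hypot(*a)
    ray=R.T@np.r_[a/r*np.sin(r),np.cos(r)]
    return sh(C+ray*(z-C[2])/ray[2])
for n,u,v,z in [('Lrim',339,131,.082),('Rrim',447,131,.082),('Lback',339,164,.082),('Rback',448,164,.082),('ledgeBL',181,232,.016),('ledgeBR',504,228,.016),('deckR',508,134,.024),('deckL',174,147,.024),('bayRwall',447,90,.024),('flatL',200,165,.078),('flatR',313,163,.078),('flatL',200,145,.078),('flatR',296,144,.078)]: print(n,at(u,v,z))
g=cv2.cvtColor(d['pixels'],cv2.COLOR_BGR2GRAY)
for col in (230,250,270): print(col,g[75:115,col])
E
```

```text
Lrim [ -4.7 -13.2  82. ]
Rrim [ -4.7 -78.4  82. ]
Lback [-25.1 -13.1  82. ]
Rback [-25.  -79.2  82. ]
ledgeBL [-71.2 128.5  16. ]
ledgeBR [ -70.4 -130.    16. ]
deckR [   1.1 -129.6   24. ]
deckL [ -2.1 127.8  24. ]
bayRwall [ 32.4 -84.   24. ]
flatL [-20.9  80.2  78. ]
flatR [-23.8   3.7  78. ]
flatL [-7.7 80.  78. ]
flatR [-11.4  14.5  78. ]
230 [169 168 167 169 165 167 166 170 171 254 255 255 255 255 255 255 255 255
 255 255 255 255 255 255 255 255 255 255 255 252 194 159 126 113 153 159
 148 135 121 119]
250 [164 167 167 165 162 162 162 169 202 255 255 255 255 255 255 255 255 255
 255 255 255 255 255 255 255 255 255 255 255 232 174 141 117 113 110 103
  98 117 119 122]
270 [164 164 165 162 161 161 164 167 208 255 255 255 255 255 255 255 255 255
 255 255 255 255 255 255 255 255 255 255 255 224 170 140 114 113 110 102
  96  89  88 121]
```

Lid centre is at shelf (-15, -46), aligned with the shelf. The plan is to grip its sides with the tool tilted about 40° forward, turn the tool upright so the lid leans over the bay, set the rim edge on the bay floor and let it fall flat. First I'll test whether the tilt is reachable.

Request:
arm_command(
  hand=72,
  series=[
    {"x":30,"y":-5,"z":40,"rx":0,"ry":8,"rz":0},
    {"x":51,"y":-5,"z":80,"rx":0,"ry":16,"rz":0},
    {"x":51,"y":-5,"z":98,"rx":0,"ry":24,"rz":0},
    {"x":51,"y":-5,"z":98,"rx":0,"ry":32,"rz":0},
    {"x":51,"y":-5,"z":98,"rx":0,"ry":40,"rz":0},
    {"x":51,"y":-5,"z":98,"rx":0,"ry":40,"rz":0},
    {"x":51,"y":-5,"z":98,"rx":0,"ry":40,"rz":0},
  ],
)

```text
time: 10.55
tool_pos: [0.4485, -0.1767, 0.1742]
tool_rot: [3.14, -0.701, 0.157]
contact_force: [0.1, 1.7, 0.7]
opening: 0.0719
grip_force: 0.0
```

```bash
python3 - <<'E'
from h import *
q=observe(); print(np.round(q['qpos'],3), sh(q['tool_pos']),np.degrees(q['tool_rot']),q['time'])
E
```

```text
[-0.831  0.322  2.2    1.291  0.594 -0.525] [-51.3 -44.  174.2] [179.91054509 -40.16330806   8.99685401] 10.55
```

Request:
arm_command(
  series=[
    {"x":0,"y":2.5,"z":0,"rx":0,"ry":0,"rz":0},
    {"x":-10,"y":2.5,"z":12,"rx":0,"ry":0,"rz":0},
    {"x":-20,"y":2.5,"z":24,"rx":0,"ry":0,"rz":0},
    {"x":-28,"y":2.5,"z":33,"rx":0,"ry":0,"rz":0},
    {"x":-34,"y":2.5,"z":40,"rx":0,"ry":0,"rz":0},
    {"x":-38,"y":2.5,"z":45,"rx":0,"ry":0,"rz":0},
    {"x":-40,"y":2.5,"z":48,"rx":0,"ry":0,"rz":0},
    {"x":-40,"y":2.5,"z":48,"rx":0,"ry":0,"rz":0},
  ],
)

```text
time: 11.35
tool_pos: [0.4495, -0.1787, 0.1116]
tool_rot: [-3.14, -0.697, 0.157]
contact_force: [-0.4, 0.8, -0.0]
opening: 0.0718
grip_force: 0.0
```

```bash
python3 - <<'E'
from h import *
q=observe(); print(np.round(q['qpos'],3), sh(q['tool_pos']),np.degrees(q['tool_rot']),q['time'])
p=read_camera('wrist');cv2.imwrite('pics/w4.png',cv2.resize(p['pixels'],(800,600)))
E
```

```text
[-0.832  0.483  2.243  1.593  0.568 -0.889] [-50.6 -46.2 111.6] [-179.9312158   -39.96342725    9.0018933 ] 11.35
```

View pics/w4.png

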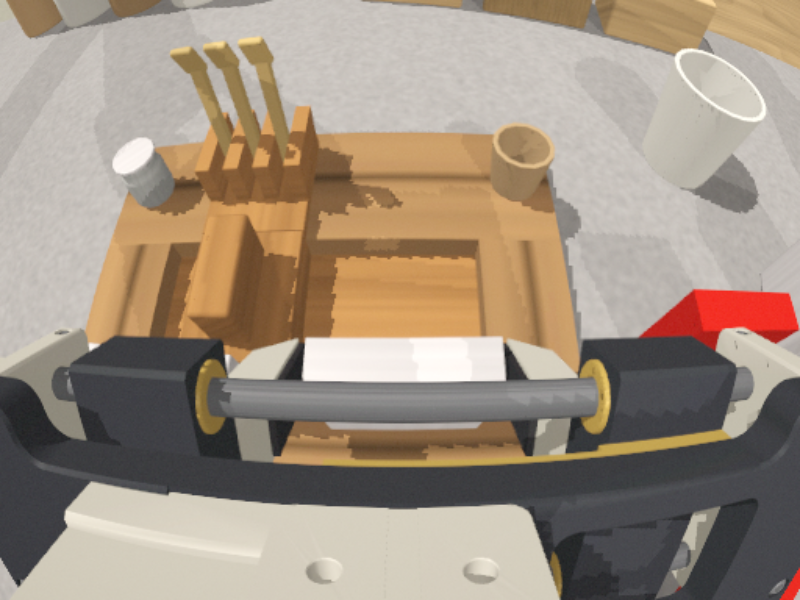

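Lid is centred between the fingers (px 300–505). Closing, then a small lift.

Request:
arm_command(
  hand=55,
  squeeze=20,
  series=[
    {"x":0,"y":0,"z":0,"rx":0,"ry":0,"rz":0},
    {"x":0,"y":0,"z":0,"rx":0,"ry":0,"rz":0},
    {"x":0,"y":0,"z":0,"rx":0,"ry":0,"rz":0},
    {"x":0,"y":0,"z":0,"rx":0,"ry":0,"rz":0},
    {"x":0,"y":0,"z":0,"rx":0,"ry":0,"rz":0},
  ],
)

```text
time: 11.9
tool_pos: [0.4494, -0.1788, 0.1121]
tool_rot: [3.141, -0.699, 0.157]
contact_force: [-0.6, 0.2, 4.2]
opening: 0.066
grip_force: 20.0
```

Request:
arm_command(
  series=[
    {"x":6,"y":0,"z":-7,"rx":0,"ry":0,"rz":0},
    {"x":13,"y":0,"z":-15,"rx":0,"ry":0,"rz":0},
    {"x":20,"y":0,"z":-24,"rx":0,"ry":0,"rz":0},
    {"x":26,"y":0,"z":-31,"rx":0,"ry":0,"rz":0},
    {"x":32,"y":0,"z":-38,"rx":0,"ry":0,"rz":0},
    {"x":32,"y":0,"z":-38,"rx":0,"ry":0,"rz":0},
  ],
)

```text
time: 12.5
tool_pos: [0.4494, -0.1789, 0.1622]
tool_rot: [3.139, -0.699, 0.159]
contact_force: [0.6, -0.3, -0.8]
opening: 0.0658
grip_force: 20.0
```

```bash
python3 - <<'E'
from h import *
q=observe(); print(np.round(q['qpos'],3), sh(q['tool_pos']),np.degrees(q['tool_rot']),q['time'],q['opening'],q['contact_force'])
E
```

```text
[-0.833  0.353  2.205  1.34   0.585 -0.587] [-50.8 -46.4 162.2] [179.87668219 -40.04244241   9.08457026] 12.5 0.06584732627304316 [ 0.56609232 -0.26403202 -0.79044431]
```

Request:
arm_command(
  series=[
    {"x":10,"y":0.5,"z":8,"rx":0,"ry":-6,"rz":0},
    {"x":21,"y":0.5,"z":18,"rx":0,"ry":-13,"rz":0},
    {"x":32,"y":0.5,"z":28,"rx":0,"ry":-20,"rz":0},
    {"x":43,"y":0.5,"z":38,"rx":0,"ry":-27,"rz":0},
    {"x":54,"y":0.5,"z":47,"rx":0,"ry":-34,"rz":0},
    {"x":61,"y":0.5,"z":53,"rx":0,"ry":-40,"rz":0},
    {"x":61,"y":0.5,"z":53,"rx":0,"ry":-40,"rz":0},
    {"x":61,"y":0.5,"z":53,"rx":0,"ry":-40,"rz":0},
  ],
)

```text
time: 13.3
tool_pos: [0.5305, -0.1662, 0.1596]
tool_rot: [3.14, 0.004, 0.159]
contact_force: [1.0, 0.7, -1.1]
opening: 0.066
grip_force: 20.0
```

```bash
python3 - <<'E'
from h import *
q=observe(); print(np.round(q['qpos'],3), sh(q['tool_pos']),np.degrees(q['tool_rot']),q['time'],q['opening'],q['contact_force'])
for c in ('wrist','side'):
    p=read_camera(c);cv2.imwrite(f'pics/{c}5.png',p['pixels'] if c=='wrist' else cv2.resize(p['pixels'][120:240,200:340],None,fx=4,fy=4))
a=cv2.imread('pics/wrist5.png');b=cv2.imread('pics/side5.png')
h=480;im=np.hstack([cv2.resize(a,(400,300)),cv2.resize(b,(350,300))]);cv2.imwrite('pics/c5.png',im)
E
```

```text
[-0.44   0.536  1.611 -0.004  0.997  0.975] [ 31.4 -45.9 159.6] [179.91146868   0.24194076   9.08208244] 13.3 0.06603723571894372 [ 0.95626077  0.74766602 -1.07565513]
```

View pics/c5.png

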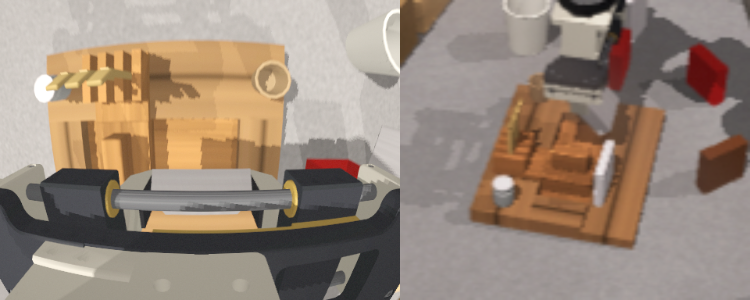

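The lid is held tilted over the bay, with the bay clear and the fingers at px 130/270. Lowering.

Request:
arm_command(
  series=[
    {"x":-2,"y":1,"z":10,"rx":0,"ry":0,"rz":0.5},
    {"x":-2,"y":1,"z":20,"rx":0,"ry":0,"rz":0.5},
    {"x":-2,"y":1,"z":29,"rx":0,"ry":0,"rz":0.5},
    {"x":-2,"y":1,"z":36,"rx":0,"ry":0,"rz":0.5},
    {"x":-2,"y":1,"z":41,"rx":0,"ry":0,"rz":0.5},
    {"x":-2,"y":1,"z":44,"rx":0,"ry":0,"rz":0.5},
    {"x":-2,"y":1,"z":44,"rx":0,"ry":0,"rz":0.5},
  ],
)

```text
time: 14.1
tool_pos: [0.5283, -0.1681, 0.1165]
tool_rot: [3.14, -0.003, 0.148]
contact_force: [2.1, 0.8, 1.0]
opening: 0.0661
grip_force: 20.0
```

Request:
arm_command(
  series=[
    {"x":0,"y":0,"z":1,"rx":0,"ry":0,"rz":0},
    {"x":0,"y":0,"z":2,"rx":0,"ry":0,"rz":0},
    {"x":0,"y":0,"z":2.5,"rx":0,"ry":0,"rz":0},
    {"x":0,"y":0,"z":2.5,"rx":0,"ry":0,"rz":0},
  ],
)

```text
time: 14.5
tool_pos: [0.529, -0.168, 0.1155]
tool_rot: [3.139, -0.005, 0.148]
contact_force: [3.3, 3.3, 10.2]
opening: 0.0662
grip_force: 20.0
```

Request:
arm_command(
  series=[
    {"x":0,"y":0,"z":-4,"rx":0,"ry":0,"rz":0},
    {"x":3,"y":0,"z":-4,"rx":0,"ry":0,"rz":0},
    {"x":3,"y":0,"z":-2,"rx":0,"ry":0,"rz":0},
    {"x":3,"y":0,"z":-1,"rx":0,"ry":0,"rz":0},
    {"x":3,"y":0,"z":0,"rx":0,"ry":0,"rz":0},
    {"x":3,"y":0,"z":0.5,"rx":0,"ry":0,"rz":0},
    {"x":3,"y":0,"z":0.5,"rx":0,"ry":0,"rz":0},
  ],
)

```text
time: 15.2
tool_pos: [0.5312, -0.1676, 0.1138]
tool_rot: [3.141, -0.002, 0.148]
contact_force: [2.3, 1.3, 6.7]
opening: 0.0659
grip_force: 20.0
```

```bash
python3 - <<'E'
from h import *
q=observe(); print(sh(q['tool_pos']),np.degrees(q['tool_rot']),q['time'],q['opening'],q['contact_force'],q['torque'])
L=[]
for c,y,x in (('scene',190,120),('side',130,200)):
    p=read_camera(c); L.append(cv2.resize(p['pixels'][y:y+100,x+20:x+120],(400,400),interpolation=cv2.INTER_CUBIC))
cv2.imwrite('pics/c6.png',np.hstack(L))
E
```

```text
[ 31.8 -47.3 113.8] [ 1.79944273e+02 -1.31436130e-01  8.49883165e+00] 15.2 0.06585753191076103 [2.31370564 1.25450582 6.67399023] [ 0.26113993 -0.06721886 -0.0182386 ]
```

View pics/c6.png

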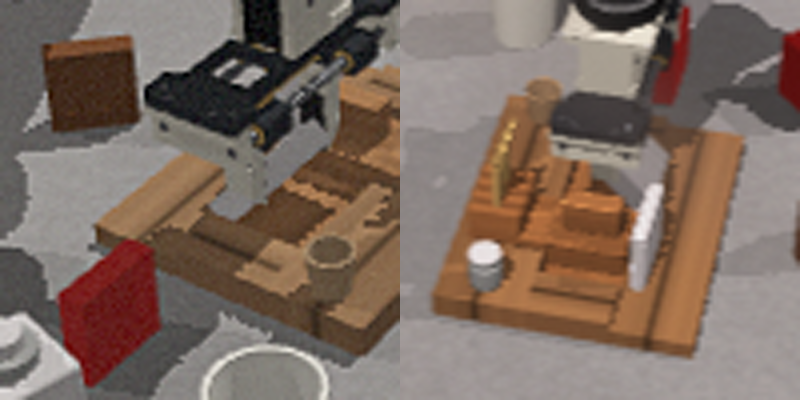

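The lid's lower rim edge is now on the bay floor, leaning forward. I'll ease the load and release it so it tips flat.

Request:
arm_command(
  series=[
    {"x":-1,"y":0,"z":-1,"rx":0,"ry":0,"rz":0},
    {"x":-1.5,"y":0,"z":-0.5,"rx":0,"ry":0,"rz":0},
    {"x":-1.5,"y":0,"z":-0.5,"rx":0,"ry":0,"rz":0},
  ],
)

```text
time: 15.6
tool_pos: [0.5303, -0.1678, 0.1144]
tool_rot: [3.14, -0.004, 0.148]
contact_force: [5.2, 1.6, 5.1]
opening: 0.0654
grip_force: 20.0
```

Request:
arm_command(
  hand=76,
  series=[
    {"x":0,"y":0,"z":0,"rx":0,"ry":0,"rz":0},
    {"x":0,"y":0,"z":0,"rx":0,"ry":0,"rz":0},
    {"x":0,"y":0,"z":0,"rx":0,"ry":0,"rz":0},
    {"x":0,"y":0,"z":0,"rx":0,"ry":0,"rz":0},
    {"x":0,"y":0,"z":0,"rx":0,"ry":0,"rz":0},
    {"x":0,"y":0,"z":0,"rx":0,"ry":0,"rz":0},
    {"x":0,"y":0,"z":-20,"rx":0,"ry":0,"rz":0},
    {"x":-20,"y":0,"z":-60,"rx":0,"ry":0,"rz":0},
    {"x":-50,"y":-5,"z":-105,"rx":0,"ry":0,"rz":0},
    {"x":-80,"y":-15,"z":-145,"rx":0,"ry":0,"rz":0},
    {"x":-80,"y":-15,"z":-145,"rx":0,"ry":0,"rz":0},
    {"x":-80,"y":-15,"z":-145,"rx":0,"ry":0,"rz":0},
  ],
)

```text
time: 16.8
tool_pos: [0.4474, -0.1648, 0.2599]
tool_rot: [3.14, -0.003, 0.148]
contact_force: [-0.4, 0.4, -0.7]
opening: 0.0763
grip_force: 0.0
```

```bash
python3 - <<'E'
from h import *
q=observe(); print(sh(q['tool_pos']),np.degrees(q['tool_rot']),q['time'],q['opening'],q['contact_force'])
p=read_camera('wrist'); np.savez('w7.npz',**{k:p[k] for k in('pixels','K','rvec','tvec')})
cv2.imwrite('pics/w7.png',cv2.resize(p['pixels'][:260],(800,406)))
E
```

```text
[-50.6 -32.2 259.9] [ 1.79881026e+02 -1.57802188e-01  8.47201803e+00] 16.8 0.07628757835054131 [-0.37570823  0.41279937 -0.65554951]
```

View pics/w7.png

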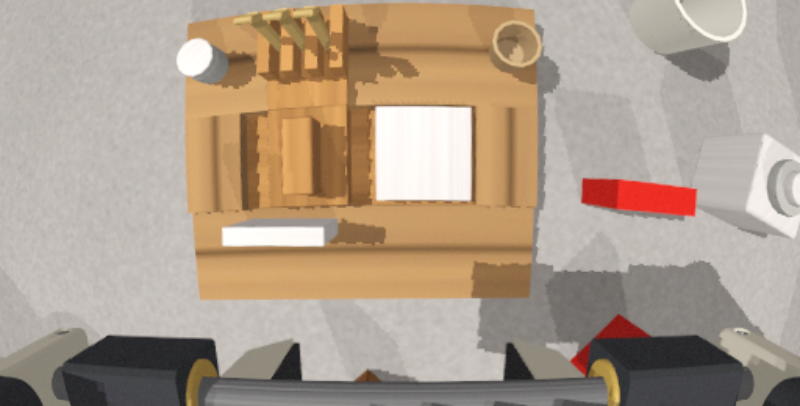

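The lid lies flat in the right bay with its closed face up (px 375–472 × 106–202). I'll check its size and level against a 28 mm top.

```bash
python3 - <<'E'
from h import *
d=np.load('w7.npz'); K=d['K'];R=cv2.Rodrigues(d['rvec'])[0];C=-R.T@d['tvec']
def at(u,v,z):
    a=np.array([(u-K[0,2])/K[0,0],(v-K[1,2])/K[1,1]]);r=np.hypot(*a)
    ray=R.T@np.r_[a/r*np.sin(r),np.cos(r)]
    return sh(C+ray*(z-C[2])/ray[2])[:2]
m=(d['pixels'].min(2)>200).astype(np.uint8); m[:60]=0;m[135:]=0;m[:,:225]=0;m[:,315:]=0
c=max(cv2.findContours(m,0,2)[0],key=cv2.contourArea)
q=cv2.approxPolyDP(c,4,True)[:,0]; print(q.tolist())
for u,v in q: print(at(u,v,.028))
print('tab',at(281/1.5625,118/1.5625,.066),at(313/1.5625,118/1.5625,.066),at(283/1.5625,195/1.5625,.066),at(313/1.5625,195/1.5625,.066))
p=read_camera('side')
for r in mark_of(p,'divider_tab')[:1]: print(sh(r['point']))
E
```

```text
[[241, 68], [241, 127], [300, 127], [300, 69]]
[ 68.9 -15.4]
[  4.  -15.1]
[  4.3 -79.5]
[ 68.5 -79.2]
tab [58.  42.3] [56.8 21.9] [ 9.1 41.8] [ 8.5 22.5]
[31.9 31.8 63.7]
```

Flat and square: x 4–69, y −80 to −15. Now I'll grip the tab again.

Request:
arm_command(
  hand=44,
  squeeze=12,
  series=[
    {"x":34,"y":-32,"z":20,"rx":0,"ry":0,"rz":0},
    {"x":68,"y":-64,"z":40,"rx":0,"ry":0,"rz":0},
    {"x":68,"y":-64,"z":70,"rx":0,"ry":0,"rz":0},
    {"x":68,"y":-64,"z":100,"rx":0,"ry":0,"rz":0},
    {"x":68,"y":-64,"z":125,"rx":0,"ry":0,"rz":0},
    {"x":68,"y":-64,"z":140,"rx":0,"ry":0,"rz":0},
    {"x":68,"y":-64,"z":150,"rx":0,"ry":0,"rz":0},
    {"x":68,"y":-64,"z":153,"rx":0,"ry":0,"rz":0},
    {"x":68,"y":-64,"z":153,"rx":0,"ry":0,"rz":0},
  ],
)

```text
time: 17.85
tool_pos: [0.5053, -0.0913, 0.1049]
tool_rot: [-3.141, 0.001, 0.148]
contact_force: [0.6, 0.1, 0.3]
opening: 0.0441
grip_force: 0.0
```

Request:
arm_command(
  hand=10,
  series=[
    {"x":0,"y":0,"z":0,"rx":0,"ry":0,"rz":0},
    {"x":0,"y":0,"z":0,"rx":0,"ry":0,"rz":0},
    {"x":0,"y":0,"z":0,"rx":0,"ry":0,"rz":0},
    {"x":0,"y":0,"z":0,"rx":0,"ry":0,"rz":0},
    {"x":0,"y":0,"z":0,"rx":0,"ry":0,"rz":0},
    {"x":0,"y":0,"z":0,"rx":0,"ry":0,"rz":0},
  ],
)

```text
time: 18.45
tool_pos: [0.5055, -0.0913, 0.1061]
tool_rot: [3.141, -0.001, 0.149]
contact_force: [0.5, 0.9, 4.8]
opening: 0.02
grip_force: 12.0
```

```bash
python3 - <<'E'
from h import *
q=observe(); print(sh(q['tool_pos']),np.degrees(q['tool_rot']),q['time'],q['opening'],q['contact_force'])
E
```

```text
[ 17.8  31.9 106.1] [ 1.79974082e+02 -5.65799431e-02  8.51002277e+00] 18.45 0.020046711867737193 [0.5171384  0.91132345 4.82435658]
```

Request:
arm_command(
  series=[
    {"x":0,"y":2,"z":0,"rx":0,"ry":0,"rz":0},
    {"x":0,"y":5,"z":0,"rx":0,"ry":0,"rz":0},
    {"x":0,"y":8,"z":0,"rx":0,"ry":0,"rz":0},
    {"x":0,"y":11,"z":0,"rx":0,"ry":0,"rz":0},
    {"x":0,"y":13,"z":0,"rx":0,"ry":0,"rz":0},
    {"x":0,"y":15,"z":0,"rx":0,"ry":0,"rz":0},
    {"x":0,"y":16,"z":0,"rx":0,"ry":0,"rz":0},
    {"x":0,"y":17,"z":0,"rx":0,"ry":0,"rz":0},
    {"x":0,"y":18,"z":0,"rx":0,"ry":0,"rz":0},
    {"x":0,"y":18.7,"z":0,"rx":0,"ry":0,"rz":0},
    {"x":0,"y":19.4,"z":0,"rx":0,"ry":0,"rz":0},
    {"x":0,"y":20,"z":0,"rx":0,"ry":0,"rz":0},
    {"x":0,"y":20.5,"z":0,"rx":0,"ry":0,"rz":0},
    {"x":0,"y":21,"z":0,"rx":0,"ry":0,"rz":0},
  ],
)

```text
time: 19.85
tool_pos: [0.5087, -0.1119, 0.1061]
tool_rot: [3.141, -0.001, 0.148]
contact_force: [-0.1, 1.6, 5.6]
opening: 0.0198
grip_force: 12.0
```

Request:
arm_command(
  series=[
    {"x":0,"y":0.3,"z":0,"rx":0,"ry":0,"rz":0},
    {"x":0,"y":0.6,"z":0,"rx":0,"ry":0,"rz":0},
    {"x":0,"y":0.9,"z":0,"rx":0,"ry":0,"rz":0},
  ],
)

```text
time: 20.15
tool_pos: [0.5089, -0.1128, 0.1061]
tool_rot: [3.141, -0.001, 0.148]
contact_force: [-0.2, 1.3, 5.1]
opening: 0.0201
grip_force: 12.0
```

Request:
arm_command(
  series=[
    {"x":0,"y":0.3,"z":0,"rx":0,"ry":0,"rz":0},
    {"x":0,"y":0.6,"z":0,"rx":0,"ry":0,"rz":0},
    {"x":0,"y":0.9,"z":0,"rx":0,"ry":0,"rz":0},
  ],
)

```text
time: 20.45
tool_pos: [0.509, -0.1137, 0.1061]
tool_rot: [3.141, -0.001, 0.148]
contact_force: [-0.7, 1.7, 5.8]
opening: 0.0197
grip_force: 12.0
```

Request:
arm_command(
  series=[
    {"x":0,"y":0.3,"z":0,"rx":0,"ry":0,"rz":0},
    {"x":0,"y":0.6,"z":0,"rx":0,"ry":0,"rz":0},
  ],
)

```text
time: 20.65
tool_pos: [0.509, -0.1138, 0.1061]
tool_rot: [-3.141, -0.001, 0.148]
contact_force: [-1.2, 4.7, 7.2]
opening: 0.02
grip_force: 12.0
```

Request:
arm_command(
  series=[
    {"x":0,"y":0.3,"z":0,"rx":0,"ry":0,"rz":0},
    {"x":0,"y":0.3,"z":0,"rx":0,"ry":0,"rz":0},
  ],
)

```text
time: 20.85
tool_pos: [0.509, -0.1139, 0.1061]
tool_rot: [-3.141, -0.001, 0.148]
contact_force: [-0.4, 6.6, 6.9]
opening: 0.0204
grip_force: 12.0
```

Request:
arm_command(
  hand=40,
  series=[
    {"x":0,"y":0,"z":0,"rx":0,"ry":0,"rz":0},
    {"x":0,"y":0,"z":0,"rx":0,"ry":0,"rz":0},
    {"x":0,"y":0,"z":0,"rx":0,"ry":0,"rz":0},
    {"x":0,"y":0,"z":0,"rx":0,"ry":0,"rz":0},
    {"x":0,"y":0,"z":-20,"rx":0,"ry":0,"rz":0},
    {"x":-10,"y":0,"z":-60,"rx":0,"ry":0,"rz":0},
    {"x":-40,"y":0,"z":-110,"rx":0,"ry":0,"rz":0},
    {"x":-70,"y":0,"z":-155,"rx":0,"ry":0,"rz":0},
    {"x":-70,"y":0,"z":-155,"rx":0,"ry":0,"rz":0},
    {"x":-70,"y":0,"z":-155,"rx":0,"ry":0,"rz":0},
  ],
)

```text
time: 21.85
tool_pos: [0.4395, -0.1256, 0.2622]
tool_rot: [3.139, -0.004, 0.147]
contact_force: [-0.5, 0.3, 1.3]
opening: 0.0399
grip_force: 0.0
```

```bash
python3 - <<'E'
from h import *
q=observe(); print(sh(q['tool_pos']),q['time'],q['opening'],q['contact_force'])
d=p=read_camera('wrist')
cv2.imwrite('pics/w8.png',cv2.resize(p['pixels'][:260],(800,406)))
K=d['K'];R=cv2.Rodrigues(d['rvec'])[0];C=-R.T@d['tvec'].ravel()
def at(u,v,z):
    a=np.array([(u-K[0,2])/K[0,0],(v-K[1,2])/K[1,1]]);r=np.hypot(*a)
    ray=R.T@np.r_[a/r*np.sin(r),np.cos(r)]
    return sh(C+ray*(z-C[2])/ray[2])[:2]
m=(d['pixels'].min(2)>180).astype(np.uint8)
for c in cv2.findContours(m,0,2)[0]:
    if 1500<cv2.contourArea(c)<6000:
        q=cv2.approxPolyDP(c,4,True)[:,0]; print([at(u,v,.028).tolist() for u,v in q])
E
```

```text
[-52.6   7.8 262.2] 21.85 0.039945735267907845 [-0.48351179  0.34454739  1.25930557]
[[67.7, -19.9], [4.4, -21.1], [3.6, -84.6], [68.4, -83.9]]
[[189.5, -256.0], [160.7, -272.0], [152.8, -306.1], [126.2, -299.4], [75.0, -316.0], [79.0, -350.0], [62.8, -271.9], [24.4, -262.3], [23.0, -275.5], [12.3, -276.4], [11.3, -328.5], [-0.3, -365.9], [225.9, -374.7], [200.8, -295.0], [200.1, -309.0], [180.9, -274.7]]
[[157.9, -112.2], [147.2, -129.3], [98.5, -145.1], [89.4, -140.9], [88.4, -196.8], [25.4, -219.2], [24.3, -247.9], [45.7, -241.7], [48.3, -252.1], [54.3, -238.1], [94.1, -225.2], [122.7, -234.9], [140.0, -205.8], [172.2, -193.7]]
```

View pics/w8.png

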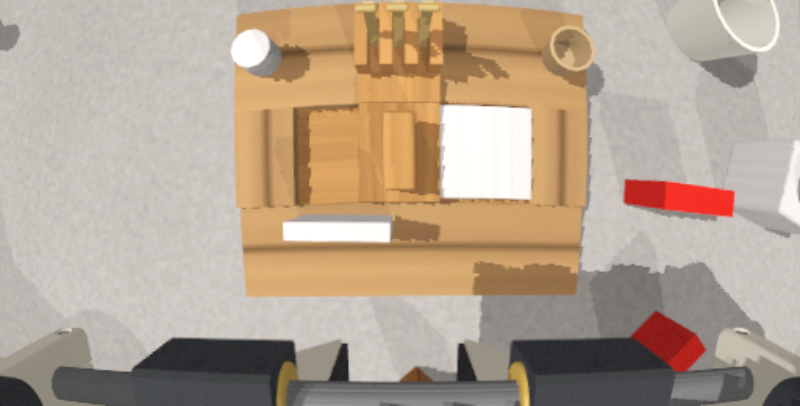

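The lid lies flat between the divider and the right end wall (px 440–532) with no gaps. The flat lid is still standing, and the tin and cup haven't moved.

```bash
python3 -c "
from cell import *
print(hand_in())"
```

```text
the job is handed in; nothing more can be done
None
```

The job is done and handed in at about 22 s of the 72 s allowed: the rim lid lies rim-down and flat in the right bay, the divider is slid back snug against it, and the flat lid, tin and cup are where they were.

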